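# Hold a refractory test brick in the ratchet clamp for measuring

## Task

Lay the rectangular fired-clay test brick on the bed of the bench clamp, lengthwise between the jaws, and let go of it. Then pump the clamp's trigger until the moving jaw has pushed the brick square against the anvil and the jaw's spring-loaded nose is pressed in about half way; never let the nose come near bottoming, which would crush the brick. Work the jaw with the trigger only, leave everything else on the counter where it is, and finish with the fingers still holding the trigger squeezed so that the nose keeps pressing: do not let go at the end.

Things in the scene. Friction and masses are not known exactly. Their poses are not given: they have to be found in the camera images.
- clamp: Grey bench clamp bolted to the counter, 345 x 76 mm, base plate 12 mm thick. Origin: centre of its underside, on the counter. Its x axis runs along it from the trigger end to the anvil, z up. The fixed anvil at the +x end is 60 mm wide, its top 85 mm above the counter, its inner face at x = 135 mm. Steel bed before it: 34 mm wide, x = 40 to 135 mm, top 34 mm above the counter
- seat (a point): Fixed point on top of the clamp's bed (34 mm above the counter), on the centre line, 30 mm from the anvil's face: where the middle of the brick's underside lies when the brick is against the anvil. Axes as clamp
- fixed_grip (a point): Top of the clamp's fixed wooden grip, 158 mm above the counter, at x = -61 mm in the clamp's frame; 12 mm thick along the clamp, 20 mm wide. It stands on a grey guide housing 22 x 46 mm, 92 mm high
- jaw: Moving jaw: dark block 42 mm wide, 24 mm thick, 35 to 86 mm above the counter, with a toothed steel bar running back through housing and trigger. Slides along the clamp's x; its frame is the clamp's frame when jaw_slide is 0. Carries the sprung nose
- jaw_slide (a joint): Travel of the moving jaw towards the anvil, m, 0 (fully back) to 0.068; starts between 0 and 0.02. A spring pawl on the trigger pushes it forward by 6 mm teeth; on the trigger's return a friction brake of about 4 N holds it
- nose_slide (a joint): How far the sprung nose is pressed back into the jaw, m: 0 free, 0.007 half way, 0.014 bottomed (brick crushed). About 1.2 N per mm plus 1.2 N. The brake cannot hold this: when the trigger is let go the jaw slips back until the nose only just touches
- nose_face (a point): Centre of the flat front of the nose, a brass plate 34 x 34 mm, 8 mm thick, 54 mm above the counter, that meets the brick. In the clamp's frame its x is 27 mm + jaw_slide - nose_slide
- trigger: Trigger lever: dark fork with an upright wooden paddle on top, behind the fixed grip. Frame origin on its hinge, at x = -100 mm, 18 mm above the counter in the clamp's frame; the hinge axis is the clamp's y
- trigger_hinge (a joint): Squeeze of the trigger, rad: 0 released (paddle leans 0.135 back, to the clamp's -x), 0.27 fully squeezed (leans as much forward). Sprung back; takes 2 to 5 N at the paddle, about 10 N with the nose half in. A full stroke moves the paddle 31 mm and the jaw usually 12 mm (8 to 14; up to 6 mm is lost before the pawl meets a tooth). Let it come fully back before each stroke
- trigger_grip (a point): Middle of the trigger's paddle, 117 mm from its hinge, 134 mm above the counter. The paddle is 14 mm thick along the clamp, 26 mm wide across it (clamp's y), and ends 25 mm above this point. Push it forward from behind with closed fingers, or squeeze it with the fixed grip (about 68 mm over both released, 36 squeezed). It tilts as it moves, so a tight pinch slips unless the hand tilts along
- brick: The test brick: plain rectangular fired clay block, 60 mm long (its x) x 40 mm wide (its y) x 40 mm high, about 0.19 kg. Origin: centre of its underside. Lies flat on the counter at the start, to the left or the right of the clamp
- core: Bystander: round fired clay core, diameter 48 mm, 45 mm high, standing. Origin: centre of its underside
- offcut: Bystander: short clay offcut 34 x 40 x 28 mm. Origin: centre of its underside
- tape: Bystander: tape measure, 66 x 34 x 60 mm. Origin: centre of its underside
- marker: Bystander: white marker pen lying down, 128 mm long, 18 mm thick. Origin: under its middle
- chalkbox: Bystander: flat cardboard chalk box, 45 x 115 x 30 mm. Origin: centre of its underside
Things that resemble listed ones, but are neither listed nor needed, are in the scene too. What is shaped like the brick but grey or purple is not meant.

How it is judged:
On the way, in this order (a step that is already met when the one before it is completed fails the run):
1. the brick lies flat on the bed between the jaws, let go, lengthwise along the clamp (0.2 rad), not yet pressed by the nose (y of brick in the frame of clamp between -0.012 and 0.012 m and z of brick in the frame of clamp between 0.03 and 0.038 m and angle between brick's own z axis and vertical below 0.1 rad and x of brick in the frame of clamp between 0.07 and 0.109 m and contact force between the fingers and brick below 0.3 N and angle between the x axis of brick and the x axis of clamp, either way round below 0.2 rad and value of joint nose_slide below 0.0015 m), for 0.2 s.
2. the jaw has pushed the brick against the anvil and its nose is pressed in by more than 3 mm (y of brick in the frame of clamp between -0.012 and 0.012 m and z of brick in the frame of clamp between 0.03 and 0.038 m and angle between brick's own z axis and vertical below 0.1 rad and x of brick in the frame of clamp between 0.101 and 0.109 m and contact force between the fingers and brick below 0.3 N and value of joint nose_slide above 0.003 m), for 0.1 s.
At the end, for the whole second after the job is handed in: The brick lies flat on the bed against the anvil (within 4 mm), square to it (0.08 rad), within 12 mm of the centre line, not touched by the fingers; the nose is pressed in by 4 to 10 mm of its 14 mm, and the fingers still press on the squeezed trigger (over 1 N, trigger over 0.03 rad) (y of brick in the frame of clamp between -0.012 and 0.012 m and z of brick in the frame of clamp between 0.03 and 0.038 m and angle between brick's own z axis and vertical below 0.1 rad and x of brick in the frame of clamp between 0.101 and 0.109 m and contact force between the fingers and brick below 0.3 N and angle between the x axis of brick and the x axis of clamp, either way round below 0.08 rad and value of joint nose_slide between 0.004 and 0.01 m and value of joint trigger_hinge above 0.03 rad and contact force between the fingers and trigger above 1 N and linear speed of brick below 0.01 m/s); the arm keeps its last pose, push and grip.
It fails at once if the nose pressed in by more than 11.5 mm of its 14 mm: the brick is crushed (value of joint nose_slide above 0.0115 m).
It fails at once if the jaw or its nose pushed by the robot (over 4 N) and not by the trigger (contact force between the arm and jaw above 4 N).
It fails at once if one of the other things on the counter (core, offcut, tape measure, marker, chalk box) moved by more than 25 mm (distance of any of core, offcut, tape, marker, chalkbox from where it was at the start of the episode above 0.025 m).
It also fails if it takes over 70 s, if anything falls off the work surface, if the arm or the gripper's body presses on something with over 40 N, if the wrist force passes 120 N, or if a joint passes its speed limit or range.

## Robot

A 7-joint arm with a two-finger parallel gripper is mounted at the origin on the work surface. World frame = base frame: x ahead of the robot, y to its left, z up, the work surface at z = 0. Lengths are in m, angles in rad, forces in N, time in s.
With the tool pointing down it reaches from about 0.4 to 0.85 m from the base axis. Payload 10.4 kg.
Tool frame: the origin (TCP) lies at the very end of the fingers, on their centre line; the grasp point (between the pads) lies 19 mm behind it (r.pinch_z is the distance from the TCP to the grasp point, in m); z points along the fingers, y is the line along which they close (so a half turn about z gives the same grasp; the last joint's range is limited). The gripper opens to 87 mm and grips with 3 to 60 N. Pads are 19 mm wide; open, the fingers measure 117 mm over their backs; the gripper's body (75 mm by 190 mm) begins 51 mm behind the grasp point.
Start: joints at [1.181, 0.332, -0.065, 1.46, 0.022, 1.35, -0.088], TCP at [0.224, -0.583, 0.2] pointing down, gripper open.
Joint ranges: [-2.6, 2.6], [-0.5, 2.12], [-1.47, 1.34], [0.16, 2.42], [-1.27, 4.41], [0.06, 2.06], [-2.6, 2.6]. Speed limits (rad/s): [2.22, 2.22, 2.79, 2.79, 3.14, 3.14, 3.14].

## Interface

Orientations are given as a unit quaternion [x, y, z, w].
In Python, from bench import sensors, vision, r gives the robot as it stands.
- The arm moves only by the shell command python3 -m crank 'ROWS' [OPENING] [FORCE]. ROWS is JSON, a list of rows, each a list of 2 entries, a list of its own where there are three numbers: the shift along the tool's x, y, z normalised to -1 to 1, where 1 is 3 cm, then the turn about the tool's z normalised to -1 to 1, where 1 is 8 degrees. A call has 1 to 12 rows; each row shifts and turns the commanded pose from where the row before left it, along the tool's axes as they then stand; what a row does not reach is not made up. A row lasts 1/8 s, in which the tool goes at most 62.5 mm and 10.7 degrees, less where a joint would pass 70% of its speed; a pose out of reach is approached as far as the arm can. A call with a number of a shift or a turn outside -1 to 1 is refused whole. A call with a gripper value outside its range is refused whole. OPENING is the opening, from 0 (shut) to 1 (fully open), set as the call begins (- or left out, the last holds). The fingers move at their own pace and stop on an object; FORCE is the grip in N (left out, the last holds). Time passes only in rows, so rows that do not move let the fingers close. It gives the time, the measured TCP pose, the force, the opening and the grip force at its end, in the units of the state.
- sensors.read_state(): the state, without advancing time (a new reading comes with each control period).
- vision.camera(name): name is "scene" or "side" or "wrist"; returns the picture (384x512x3 uint8, red, green, blue); there is no depth.
- vision.camera_model(name): a dict with "vertical_fov" (degrees; the focal length in pixels is half the picture's height over the tangent of half this angle, whatever the lens; pixels are square), "cx", "cy" (the principal point, pixels), "camera_from_world" (4x4, takes a point from world to camera coordinates); the wrist camera has in their place "hand_eye" (4x4, takes a point from camera to tool coordinates, whose origin is the TCP and whose axes are the flange's). Camera axes: x right, y down, z forward; pixel columns grow to the right and rows downward; lengths in m; the calibration is good to about 2 mm. A picture is of the moment at which its call begins: read the wrist's pose just before it. camera_model takes no time and is no camera call.
- r.close_job(): hands the job in; it is judged then, once.
The state is a dict: "time": time; "joint_positions": joint angles; "joint_vel": joint speeds; "joint_torque": joint torques, N m; "ee_pos": TCP position; "eef_rot": TCP orientation; "ft_force": force on the tool from outside, world axes, zero at the start; "torque": the same for the moment, N m; "width": finger opening in m; "grip_force": force on a finger pad.
Only numpy, scipy, OpenCV 4.12 (cv2) and the standard library are available. Lean on these libraries where they do the work, as an engineer would, in place of code of your own. Each camera call takes 0.05 s, during which the arm holds its last target. There are 200 camera calls.

## Working session

There is one attempt and no reset: what is moved stays moved. The work goes in short steps, Python scripts to look and compute and a shell command to move; the robot and the scene stay as the last step left them, time stands still between calls to the robot, and variables do not carry over. Pictures are saved under pics/ and viewed, at most 10 in all, crops included, and the job is handed in when it is done.

```bash
ls; mkdir -p pics; python3 - <<'E'
from bench import sensors, vision, r
import cv2, numpy as np
np.set_printoptions(precision=4,suppress=True)
s=sensors.read_state(); print(s)
for n in ("scene","side","wrist"):
    m=vision.camera_model(n); print(n,m)
    cv2.imwrite(f"pics/{n}0.png",vision.camera(n)[:,:,::-1])
a=cv2.imread("pics/scene0.png");cv2.imwrite("pics/scene0b.png",cv2.resize(a,(800,600),interpolation=cv2.INTER_CUBIC))
E
```

```text
pics
{'time': 0.0, 'joint_positions': array([ 1.1814,  0.3328, -0.0647,  1.4609,  0.0216,  1.3499, -0.0885]), 'joint_vel': array([-0.0006,  0.0007, -0.0002, -0.0019, -0.0014,  0.0012,  0.0022]), 'joint_torque': array([ -0.001 , -62.3269,   0.0246, -38.9898,  -0.0612,   0.0399,
         0.0002]), 'ee_pos': array([ 0.224 , -0.583 ,  0.1989]), 'eef_rot': array([ 0.9832,  0.1824, -0.0002, -0.0007]), 'ft_force': array([ 1.1212, -0.2551, -0.0939]), 'torque': array([-0.0003, -0.0171, -0.0062]), 'grip_force': 0.0, 'width': 0.08670633271543085}
scene {'vertical_fov': 53.6312563441371, 'cx': 257.8634009205022, 'cy': 189.06183803300445, 'camera_from_world': array([[ 0.8338,  0.552 , -0.0021, -0.4145],
       [ 0.4427, -0.6709, -0.5949, -0.1634],
       [-0.3297,  0.4951, -0.8038,  1.3915],
       [ 0.    ,  0.    ,  0.    ,  1.    ]])}
side {'vertical_fov': 42.099044828289834, 'cx': 259.7659873139003, 'cy': 188.0550840867932, 'camera_from_world': array([[-0.801 , -0.5987, -0.0021,  0.4045],
       [-0.4338,  0.5828, -0.6871,  0.3202],
       [ 0.4126, -0.5495, -0.7265,  1.4098],
       [ 0.    ,  0.    ,  0.    ,  1.    ]])}
wrist {'vertical_fov': 69.95027660394639, 'cx': 257.5947998444919, 'cy': 191.29909022122382, 'hand_eye': array([[-0.0002, -0.9549, -0.2968,  0.0813],
       [ 1.    ,  0.0003, -0.0014, -0.0003],
       [ 0.0014, -0.2968,  0.9549, -0.1832],
       [ 0.    ,  0.    ,  0.    ,  1.    ]])}
```

View pics/scene0b.png

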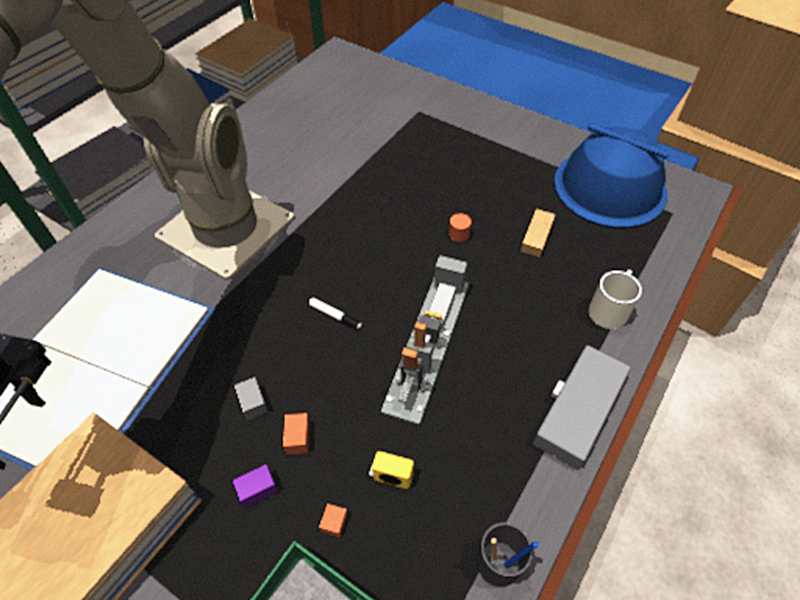

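View pics/side0.png

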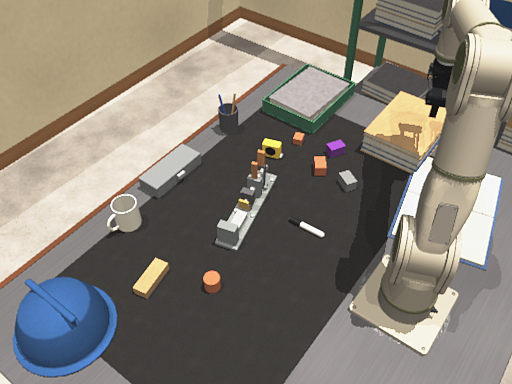

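The scene view shows the orange brick at about (295,433) in the enlarged picture and the small offcut at (333,519). The clamp's anvil is at (450,268) and its trigger end at (400,415). The grey and purple blocks are decoys. Next I'll take enlarged crops.

```bash
python3 - <<'E'
import cv2
a=cv2.imread("pics/scene0.png")[160:285,150:310]  # x5 -> 800x625
a=a[:120]
cv2.imwrite("pics/sc.png",cv2.resize(a,None,fx=5,fy=5,interpolation=cv2.INTER_CUBIC))
b=cv2.imread("pics/side0.png")[135:255,200:360]
cv2.imwrite("pics/sd.png",cv2.resize(b,None,fx=5,fy=5,interpolation=cv2.INTER_CUBIC))
E
```

```text
(no output)
```

View pics/sc.png

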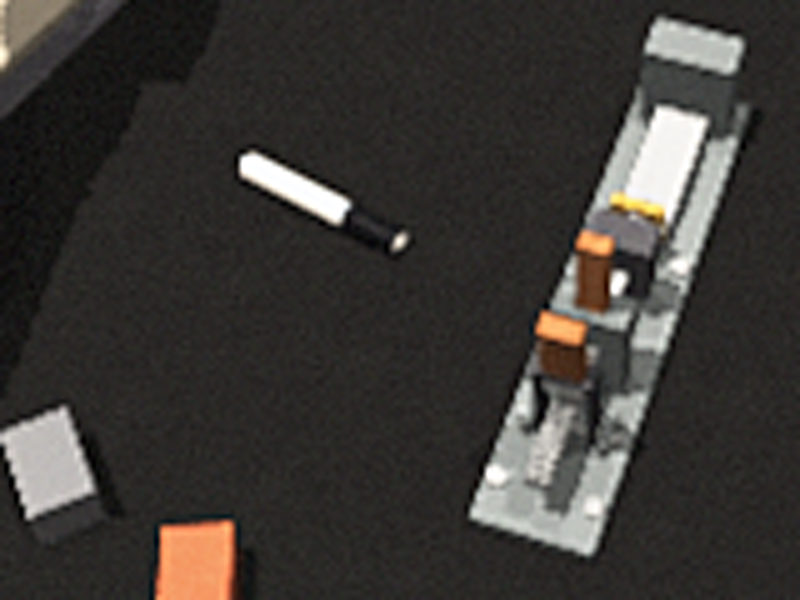

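View pics/sd.png

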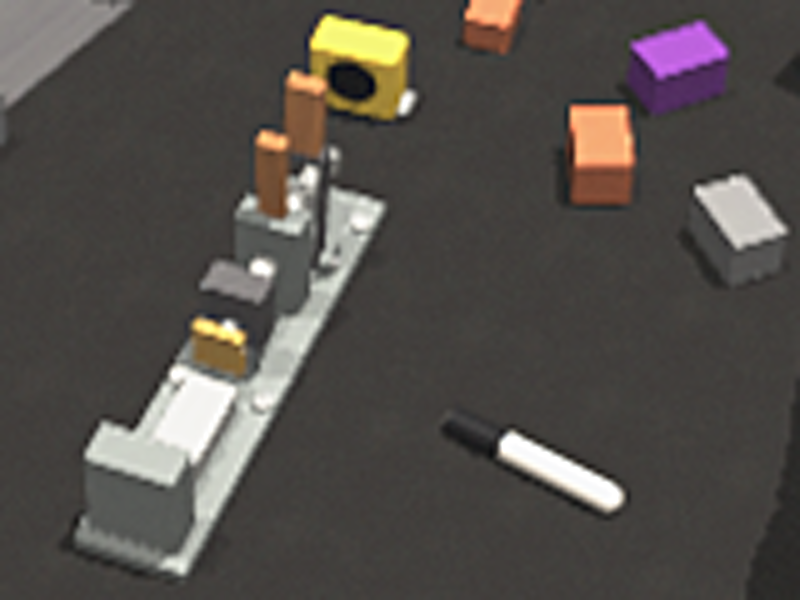

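Crop readings:

| Feature | Scene crop | Side crop |
|---|---|---|
| Anvil inner top edge | (645,63)-(738,80) | (103,422)-(195,458) |
| Fixed grip top | (596,243) | (271,142) |
| Paddle top | (562,328) | (305,86) |
| Brick top | (160,525)-(236,521), continuing below the crop | (570,105),(628,105),(633,170),(573,170) |

Now I'll fit the poses.

```bash
cat > h.py <<'E'
import numpy as np, cv2
from scipy.optimize import least_squares
from scipy.spatial.transform import Rotation as R
from bench import sensors, vision, r
np.set_printoptions(precision=4,suppress=True)
def cam(name):
    m=vision.camera_model(name); f=192/np.tan(np.radians(m["vertical_fov"])/2)
    if name=="wrist":
        s=sensors.read_state(); T=np.eye(4);T[:3,:3]=R.from_quat(s["eef_rot"]).as_matrix();T[:3,3]=s["ee_pos"]
        C=np.linalg.inv(T@m["hand_eye"])
    else: C=m["camera_from_world"]
    return f,m["cx"],m["cy"],C
def proj(c,P):
    f,cx,cy,C=c; q=np.c_[P,np.ones(len(P))]@C.T
    return np.c_[f*q[:,0]/q[:,2]+cx, f*q[:,1]/q[:,2]+cy]
def W(p,L): 
    c,s=np.cos(p[2]),np.sin(p[2]); L=np.asarray(L,float)
    return np.c_[p[0]+c*L[:,0]-s*L[:,1], p[1]+s*L[:,0]+c*L[:,1], L[:,2]]
def fit(obs,p0):  # obs: list of (cam, localpts, pixels)
    fun=lambda p: np.concatenate([(proj(c,W(p,L))-np.array(u)).ravel() for c,L,u in obs])
    s=least_squares(fun,p0,loss="soft_l1"); return s.x, fun(s.x).reshape(-1,2)
def delta(dw,yaw=0):  # world shift -> rows units in the tool axes
    return R.from_quat(sensors.read_state()["eef_rot"]).inv().apply(dw)/0.03
E
python3 - <<'E'
from h import *
sc,sd=cam("scene"),cam("side")
u=lambda l,o: [(o[0]+x/5,o[1]+y/5) for x,y in l]
Ls=np.array([[135,30,85],[135,-30,85],[135,17,34],[135,-17,34],[-61,0,158],[-119,0,159],[-172.5,38,12],[-172.5,-38,0]])/1e3
us=u([(645,63),(738,80),(657,103),(710,112),(596,243),(562,328),(471,515),(597,555)],(150,160))
Ld=np.array([[135,-30,85],[135,30,85],[-61,0,158],[-119,0,159],[-172.5,38,12]])/1e3
ud=u([(103,422),(195,458),(271,142),(305,86),(386,207)],(200,135))
for p0 in ([.5,-.3,1.],[.5,-.3,2.]):
    p,e=fit([(sc,Ls,us),(sd,Ld,ud)],p0); print("clamp",p);print(e.round(1).tolist())
# nose top edge centre z=0.071, x=.027+js
p_=lambda js: proj(sc,W(p,[[.027+js,0,.071]])),proj(sd,W(p,[[.027+js,0,.071]]))
for js in (0,.01,.02): print(js,[ ((proj(c,W(p,[[.027+js,0,.071]]))[0]-o)*5) for c,o in ((sc,(150,160)),(sd,(200,135)))])
B=np.array([[-30,20,40],[30,20,40],[30,-20,40],[-30,-20,40]])/1e3
us=[(x*.64,y*.64) for x,y in [(283,447),(285,414),(308,413),(307,446)]]
ud=u([(628,105),(633,170),(573,170),(570,105)],(200,135))
p,e=fit([(sc,B,us),(sd,B,ud)],[.4,-.4,2]); print("brick",p);print(e.round(1).tolist())
E
```

```text
clamp [ 0.5675 -0.0144  1.8275]
[[-0.5, -3.5], [-0.9, -2.2], [0.2, -0.6], [-0.4, 0.2], [-0.0, -1.2], [0.0, -1.1], [-0.5, -0.6], [-0.7, 1.0], [-0.5, -1.7], [-0.7, -3.1], [-0.4, -2.0], [-0.3, -2.5], [-0.7, -2.3]]
clamp [ 0.5675 -0.0144  1.8275]
[[-0.5, -3.5], [-0.9, -2.2], [0.2, -0.6], [-0.4, 0.2], [-0.0, -1.2], [0.0, -1.1], [-0.5, -0.6], [-0.7, 1.0], [-0.5, -1.7], [-0.7, -3.1], [-0.4, -2.0], [-0.3, -2.5], [-0.7, -2.3]]Traceback (most recent call last):
  File "<stdin>", line 11, in <module>
NameError: name 'js' is not defined. Did you mean: 'Ls'?
```

```bash
cat > m.py <<'E'
from h import *
sc,sd=cam("scene"),cam("side")
u=lambda l,o: [(o[0]+x/5,o[1]+y/5) for x,y in l]
Ls=np.array([[135,30,85],[135,-30,85],[135,17,34],[135,-17,34],[-61,0,158],[-119,0,159],[-172.5,38,12],[-172.5,-38,0]])/1e3
us=u([(645,63),(738,80),(657,103),(710,112),(596,243),(562,328),(471,515),(597,555)],(150,160))
Ld=np.array([[135,-30,85],[135,30,85],[-61,0,158],[-119,0,159],[-172.5,38,12]])/1e3
ud=u([(103,422),(195,458),(271,142),(305,86),(386,207)],(200,135))
for o in ([(sc,Ls,us)],[(sd,Ld,ud)]):
    p,e=fit(o,[.55,0,1.8]); print("clamp",p);print(e.round(1).tolist())
B=np.array([[-30,20,40],[30,20,40],[30,-20,40],[-30,-20,40]])/1e3
us=[(x*.64,y*.64) for x,y in [(283,447),(285,414),(308,413),(307,446)]]
ud=u([(628,105),(633,170),(573,170),(570,105)],(200,135))
for o in ([(sc,B,us)],[(sd,B,ud)]):
    p,e=fit(o,[.4,-.4,2]); print("brick",p);print(e.round(1).tolist())
E
python3 m.py; python3 -c "
from h import *
for c in ('scene','side'):
    M=vision.camera_model(c)['camera_from_world'];print(M[:3,:3]@M[:3,:3].T, -M[:3,:3].T@M[:3,3])"
```

```text
clamp [ 0.57   -0.0164  1.8256]
[[-0.1, -2.7], [-0.5, -1.4], [0.6, 0.1], [0.0, 1.0], [0.3, -0.3], [0.4, -0.1], [-0.2, 0.3], [-0.5, 2.0]]
clamp [ 0.56   -0.0074  1.8279]
[[-0.0, 0.9], [-0.2, -0.5], [0.1, 0.2], [0.2, -0.4], [-0.1, -0.2]]
brick [ 0.4795 -0.3152  2.2135]
[[0.2, -0.2], [0.2, 0.4], [-0.1, 0.3], [-0.3, -0.4]]
brick [ 0.47   -0.3058  2.1809]
[[-0.2, 0.7], [-0.2, -0.4], [0.2, -0.7], [0.1, 0.5]]
[[ 1. -0.  0.]
 [-0.  1.  0.]
 [ 0.  0.  1.]] [ 0.8768 -0.5698  1.0204]
[[ 1. -0. -0.]
 [-0.  1. -0.]
 [-0. -0.  1.]] [-0.1188  0.8302  1.2451]
```

The two cameras agree to about 9 mm, and the offset is the same for the clamp and the brick, so I'll use the mean and refine with the wrist camera. Moving over the brick, then turning.

```bash
python3 -m crank '[[[1,-0.5,0],0],[[1,-0.5,0],0],[[1,-0.5,0],0],[[1,-0.5,0],0],[[1,-0.5,0],0],[[1,-0.5,0],0],[[1,-0.5,0],0],[[1,-0.5,0],0],[[1,-0.5,0],0],[[1,-0.5,0],0],[[1,-0.5,0],0]]' 1
python3 -m crank '[[[0,0,0],-1],[[0,0,0],-1],[[0,0,0],-1],[[0,0,0],-1],[[0,0,0],-1],[[0,0,0],-1],[[0,0,0],-1],[[0,0,0],-1],[[0,0,0],-1],[[0,0,0],-1],[[0,0,0],-1],[[0,0,0],-1]]'
python3 -m crank '[[[0,0,0],-1],[[0,0,0],0],[[0,0,0],0]]'
python3 - <<'E'
from h import *
w=cam("wrist"); I=vision.camera("wrist"); cv2.imwrite("pics/w1.png",I[:,:,::-1])
s=sensors.read_state(); print(s["ee_pos"],s["eef_rot"],s["joint_positions"])
np.save("w1.npy",w[3])
for p in ([.4795,-.3152,2.2135],[.47,-.3058,2.18]):
  print(proj(w,W(p,np.array([[-30,20,40],[30,20,40],[30,-20,40],[-30,-20,40]])/1e3)).round(1).tolist())
E
```

```text
time: 1.52
ee_pos: [0.4735, -0.3102, 0.1994]
eef_rot: [0.983, 0.182, -0.0, -0.0]
ft_force: [0.7, -0.4, -0.2]
width: 0.0871
grip_force: 0.0
time: 3.02
ee_pos: [0.4729, -0.311, 0.1994]
eef_rot: [0.52, 0.854, -0.0, -0.0]
ft_force: [-1.2, -0.6, 0.4]
width: 0.0868
grip_force: 0.0
time: 3.4
ee_pos: [0.4729, -0.311, 0.1995]
eef_rot: [0.463, 0.886, 0.0, -0.0]
ft_force: [-0.5, 0.4, 0.5]
width: 0.0873
grip_force: 0.0
[ 0.473  -0.311   0.1996] [ 0.4628  0.8865 -0.     -0.0001] [ 0.9162  0.2401 -0.486   1.6002  0.1146  1.3299  1.0233]
[[245.9, 201.6], [243.6, 156.5], [275.4, 155.4], [276.1, 200.6]]
[[243.1, 191.6], [242.3, 145.5], [274.5, 145.4], [273.7, 191.6]]
```

View pics/w1.png

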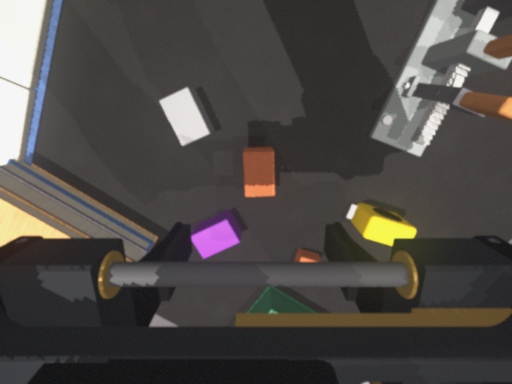

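The wrist view shows the brick's top face at about (243-275, 148-196), partly in the gripper's shadow. This lies between the two predictions. I'll segment it and fit.

```bash
python3 - <<'E'
from h import *
I=cv2.imread("pics/w1.png")[130:215,225:295]; H=cv2.cvtColor(I,cv2.COLOR_BGR2HSV)
m=((H[...,0]<20)&(H[...,1]>120)&(H[...,2]>60)).astype(np.uint8)
c=max(cv2.findContours(m,0,2)[0],key=cv2.contourArea); rc=cv2.minAreaRect(c); b=cv2.boxPoints(rc)+[225,130]; print(b.round(1).tolist())
for row in range(14,72,6): print(row+130, I[row,20:50:9].tolist())
w=cam("wrist"); C=np.load("w1.npy"); w=(w[0],w[1],w[2],C)
b=b[np.argsort(b[:,1])]; t=b[:2][np.argsort(b[:2,0])]; d=b[2:][np.argsort(b[2:,0])]
u=np.array([d[0],t[0],t[1],d[1]])
p,e=fit([(w,np.array([[-30,20,40],[30,20,40],[30,-20,40],[-30,-20,40]])/1e3,u)],[.475,-.31,2.2]); print(p,e.round(1).tolist())
s=sensors.read_state(); q=R.from_quat(s["eef_rot"]).as_matrix()
print("toolx",np.arctan2(q[1,0],q[0,0]),"d",delta(np.r_[p[:2],0.016]-s["ee_pos"]))
E
```

```text
[[242.5, 147.4], [273.8, 146.4], [275.4, 196.1], [244.0, 197.1]]
144 [[56, 57, 61], [35, 35, 39], [34, 34, 39], [42, 43, 48]]
150 [[46, 62, 107], [45, 63, 107], [43, 62, 108], [46, 64, 109]]
156 [[56, 79, 142], [58, 83, 146], [56, 81, 145], [59, 85, 152]]
162 [[59, 83, 146], [58, 82, 146], [57, 81, 143], [57, 82, 146]]
168 [[57, 81, 143], [58, 82, 145], [55, 79, 143], [58, 83, 148]]
174 [[57, 81, 142], [55, 80, 144], [57, 82, 146], [56, 82, 148]]
180 [[56, 79, 138], [55, 79, 142], [55, 79, 142], [58, 84, 151]]
186 [[86, 128, 227], [86, 130, 230], [91, 136, 236], [102, 155, 245]]
192 [[85, 127, 225], [96, 145, 241], [94, 143, 240], [102, 156, 245]]
198 [[64, 63, 72], [65, 68, 76], [65, 67, 75], [64, 66, 73]]
[ 0.4727 -0.3084  2.2115] [[0.4, -2.4], [-0.3, 1.5], [0.4, 1.5], [-0.5, -2.4]]
toolx 2.179352620822132 d [0.0769 0.0415 6.1192]
```

The position is confirmed: the true top face spans rows 152-197, and the tool is within 2 mm. Descending to grasp.

```bash
python3 -m crank '[[[0,0,1],-0.15],[[0,0,1],0],[[0,0,1],0],[[0,0,1],0],[[0,0,1],0],[[0,0,0.8],0],[[0,0,0.5],0],[[0,0,0],0]]' 1
python3 -m crank '[[[0,0,0],0],[[0,0,0],0],[[0,0,0],0],[[0,0,0],0],[[0,0,0],0],[[0,0,0],0],[[0,0,0],0]]' 0 25
python3 -m crank '[[[0,0,-1],0],[[0,0,-1],0],[[0,0,-1],0],[[0,0,-1],0],[[0,0,-1],0],[[0,0,-1],0],[[0,0,0],0]]'
python3 - <<'E'
from h import *
s=sensors.read_state(); q=R.from_quat(s["eef_rot"]).as_matrix()
p=[.565,-.012,1.827]; t=W(p,[[.094,0,.19]])[0]; print("target",t)
print("toolx",np.arctan2(q[1,0],q[0,0]),"d",delta(t-s["ee_pos"]), s["joint_positions"])
E
```

```text
time: 4.45
ee_pos: [0.4726, -0.3107, 0.01]
eef_rot: [0.453, 0.892, 0.0, -0.001]
ft_force: [0.1, 0.4, 0.5]
width: 0.087
grip_force: 0.0
time: 5.32
ee_pos: [0.4733, -0.311, 0.0108]
eef_rot: [0.452, 0.892, 0.0, 0.0]
ft_force: [0.3, 0.5, 1.2]
width: 0.0394
grip_force: 25.0
time: 6.2
ee_pos: [0.4739, -0.3116, 0.1924]
eef_rot: [0.452, 0.892, -0.0, 0.002]
ft_force: [-0.4, 0.6, -2.4]
width: 0.0392
grip_force: 25.0
target [0.5412 0.0789 0.19  ]
toolx 2.2028176866853935 d [9.1774 9.5001 0.0585] [ 0.9201  0.2446 -0.4909  1.6108  0.1192  1.3126  1.0434]
```

```bash
python3 -m crank '[[[0.92,0.95,0],0],[[0.92,0.95,0],0],[[0.92,0.95,0],0],[[0.92,0.95,0],0],[[0.92,0.95,0],0],[[0.92,0.95,0],0],[[0.92,0.95,0],0],[[0.92,0.95,0],0],[[0.92,0.95,0],0],[[0.92,0.95,0],0]]'
python3 -m crank '[[[0,0,0],0.9],[[0,0,0],0.9],[[0,0,0],0.9],[[0,0,0],0],[[0,0,0],0]]'
python3 - <<'E'
from h import *
w=cam("wrist"); np.save("w2.npy",w[3]); I=vision.camera("wrist"); cv2.imwrite("pics/w2.png",I[:,:,::-1])
cv2.imwrite("pics/w2b.png",cv2.resize(I[:,:,::-1],(800,600),interpolation=cv2.INTER_CUBIC))
s=sensors.read_state(); q=R.from_quat(s["eef_rot"]).as_matrix()
p=[.565,-.012,1.827]; t=W(p,[[.094,0,.044]])[0]
print(s["ee_pos"],"toolx",np.arctan2(q[1,0],q[0,0]),"d",delta(t-s["ee_pos"]))
L=np.array([[135,30,85],[135,-30,85],[135,17,34],[135,-17,34],[172.5,38,12],[172.5,-38,12],[172.5,38,0],[172.5,-38,0]])/1e3
print((proj(w,W(p,L))/.64).round(0).tolist())
E
```

```text
time: 7.45
ee_pos: [0.5392, 0.0809, 0.1889]
eef_rot: [0.452, 0.892, -0.001, -0.001]
ft_force: [0.9, -0.6, -2.6]
width: 0.0393
grip_force: 25.0
time: 8.07
ee_pos: [0.5395, 0.0799, 0.1898]
eef_rot: [0.61, 0.792, -0.0, -0.0]
ft_force: [0.4, -0.2, -2.1]
width: 0.0395
grip_force: 25.0
[0.5396 0.0799 0.19  ] toolx 1.8282008007874566 d [-0.0446  0.0467  4.8677]
[[361.0, 232.0], [451.0, 233.0], [384.0, 223.0], [427.0, 223.0], [358.0, 173.0], [453.0, 173.0], [360.0, 172.0], [451.0, 173.0]]
```

View pics/w2b.png

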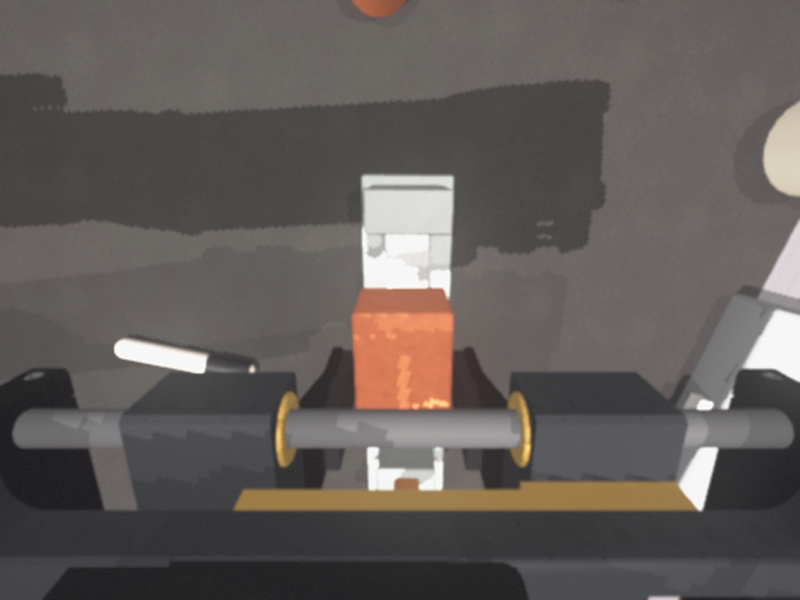

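The anvil edge at (363,233)-(452,233) matches the prediction of (361,232)-(451,233) within about 1 mm, so the clamp pose holds. Lowering the brick and releasing it.

```bash
python3 -m crank '[[[-0.04,0.04,1],0],[[0,0,1],0],[[0,0,1],0],[[0,0,1],0],[[0,0,0.5],0],[[0,0,0.2],0],[[0,0,0.1],0],[[0,0,0],0]]'
python3 -m crank '[[[0,0,0],0],[[0,0,0],0],[[0,0,0],0]]' 0.8
python3 -m crank '[[[0,0,-1],0],[[0,0,-1],0],[[0,0,-1],0],[[0,0,-1],0],[[0,0,-1],0],[[0,0,0],0]]'
python3 - <<'E'
from h import *
w=cam("wrist"); I=vision.camera("wrist")[:,:,::-1]; cv2.imwrite("pics/w3.png",I)
p=[.565,-.012,1.827]
s=vision.camera("scene")[:,:,::-1];cv2.imwrite("pics/s3.png",s)
print(((proj(cam("scene"),W(p,[[.094,0,.074]])))).tolist())
A=cv2.resize(I[90:330,140:370],(400,417),interpolation=cv2.INTER_CUBIC)
B=cv2.resize(s[150:275,220:340],(400,417),interpolation=cv2.INTER_CUBIC)
cv2.imwrite("pics/c3.png",np.hstack([A,B]))
B_=np.array([[-30,20,74],[30,20,74],[30,-20,74],[-30,-20,74]])/1e3+[.094,0,0]
print(((proj(w,W(p,B_))-[140,90])*400/230).round().tolist())
st=sensors.read_state();print(st["ee_pos"])
E
```

```text
time: 9.12
ee_pos: [0.5418, 0.0792, 0.0473]
eef_rot: [0.611, 0.791, 0.0, 0.0]
ft_force: [0.2, 0.2, -1.5]
width: 0.0399
grip_force: 25.0
time: 9.5
ee_pos: [0.5416, 0.0792, 0.047]
eef_rot: [0.611, 0.791, 0.0, 0.0]
ft_force: [0.0, -0.2, -0.0]
width: 0.0617
grip_force: 0.0
time: 10.25
ee_pos: [0.5427, 0.0796, 0.1991]
eef_rot: [0.611, 0.791, 0.001, 0.002]
ft_force: [-0.7, 0.1, 0.3]
width: 0.0696
grip_force: 0.0
[[283.4143245973359, 182.42591600188504]]
[[173.0, 200.0], [171.0, 113.0], [233.0, 113.0], [232.0, 200.0]]
[0.5413 0.0791 0.1964]
```

View pics/c3.png

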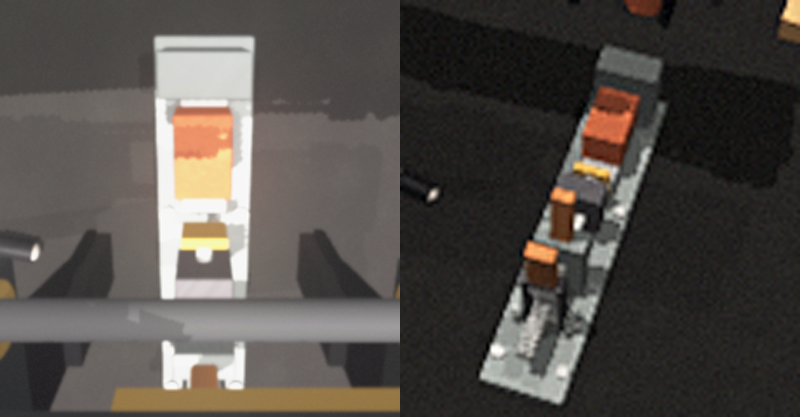

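The brick is centred on the bed at crop columns 173-232, clear of the nose, whose bright top starts around row 237. Closing the fingers and moving behind the paddle.

```bash
python3 -m crank '[[[-0.8,0,-0.1],0],[[-0.8,0,0],0],[[-0.8,0,0],0],[[-0.8,0,0],0],[[-0.8,0,0],0],[[-0.8,0,0],0],[[-0.8,0,0],0],[[-0.8,0,0],0],[[-0.8,0,0],0],[[-0.8,0,0],0],[[0,0,0],0]]' 0 20
cat > k.py <<'E'
from h import *
p=[.565,-.012,1.827]
s=sensors.read_state(); d=s["ee_pos"]-[p[0],p[1],0]; c,sn=np.cos(p[2]),np.sin(p[2])
q=R.from_quat(s["eef_rot"]).as_matrix()
f=s["ft_force"]
print("t",s["time"],"clamp x,y,z mm",((np.array([c*d[0]+sn*d[1],-sn*d[0]+c*d[1],d[2]]))*1e3).round(1),"Fx",round(c*f[0]+sn*f[1],2),"f",f.round(1),"yaw",np.arctan2(q[1,0],q[0,0]).round(3),"w",round(s["width"],4))
E
python3 k.py; python3 - <<'E'
from h import *
p=[.565,-.012,1.827]
# nose front top edge in w3 : pose there = [.5413,.0791,.1964], toolx 1.827
m=vision.camera_model("wrist");f,cx,cy,_=cam("wrist")
T=np.eye(4);T[:3,:3]=R.from_quat([.611,.791,0,0]).as_matrix();T[:3,3]=[.5413,.0791,.1964]
w=(f,cx,cy,np.linalg.inv(T@m["hand_eye"]))
for js in (0,.005,.01,.015,.02): print(js,((proj(w,W(p,[[.027+js,0,.071],[.019+js,0,.071]]))-[140,90])*400/230)[:,1])
E
```

```text
time: 11.72
ee_pos: [0.602, -0.1559, 0.1992]
eef_rot: [0.613, 0.79, -0.0, -0.0]
ft_force: [-0.2, -0.1, -0.5]
width: 0.0004
grip_force: 0.0
t 11.725 clamp x,y,z mm [-148.6    0.7  199.2] Fx -0.03 f [-0.2 -0.1 -0.5] yaw 1.823 w 0.0004
0 [248.5718 258.7612]
0.005 [242.131  252.4094]
0.01 [235.6335 246.0022]
0.015 [229.0787 239.5388]
0.02 [222.4658 233.0185]
```

The jaw starts at about 9 mm, and the nose needs about 39 mm to clamp the brick. Descending behind the paddle and making contact.

```bash
python3 -m crank '[[[0,0,0.8],0],[[0,0,0.8],0],[[0,0,0.6],0],[[0,0,0],0],[[0,0,0],0]]'; python3 k.py
python3 -m crank '[[[0.2,0,0],0],[[0,0,0],0]]'>/dev/null; python3 k.py
python3 -m crank '[[[0.15,0,0],0],[[0,0,0],0]]'>/dev/null; python3 k.py
python3 -m crank '[[[0.2,0,0],0],[[0,0,0],0]]'>/dev/null; python3 k.py
```

```text
time: 12.35
ee_pos: [0.6025, -0.153, 0.1346]
eef_rot: [0.611, 0.791, 0.0, 0.001]
ft_force: [0.4, 0.3, 0.4]
width: 0.0005
grip_force: 0.0
t 12.35 clamp x,y,z mm [-145.9   -0.5  134.6] Fx 0.14 f [0.4 0.3 0.4] yaw 1.826 w 0.0005
t 12.6 clamp x,y,z mm [-139.4   -0.4  134.4] Fx -0.72 f [-0.6 -0.9 -0.1] yaw 1.827 w 0.0006
t 12.85 clamp x,y,z mm [-135.4   -0.2  134.1] Fx -2.07 f [ 1.  -1.9  0.8] yaw 1.826 w 0.0005
t 13.1 clamp x,y,z mm [-129.3   -0.   133.9] Fx -3.36 f [ 0.3 -3.4  2.4] yaw 1.826 w 0.0006
```

```bash
python3 -m crank '[[[0.3,0,0],0],[[0,0,0],0]]'>/dev/null; python3 k.py
python3 -m crank '[[[0.2,0,0],0],[[0,0,0],0]]'>/dev/null; python3 k.py
python3 -m crank '[[[0.15,0,0],0],[[0,0,0],0]]'>/dev/null; python3 k.py
python3 -m crank '[[[0.1,0,0],0],[[0,0,0],0]]'>/dev/null; python3 k.py
```

```text
t 13.35 clamp x,y,z mm [-119.9   -0.   133.8] Fx -2.95 f [ 0.4 -2.9  1.8] yaw 1.827 w 0.0006
t 13.6 clamp x,y,z mm [-113.9   -0.   133.8] Fx -2.62 f [ 0.2 -2.7  3.1] yaw 1.826 w 0.0003
t 13.85 clamp x,y,z mm [-109.5   -0.1  133.6] Fx -3.36 f [ 0.7 -3.3  3.5] yaw 1.826 w 0.0005
t 14.1 clamp x,y,z mm [-106.6   -0.1  133.6] Fx -4.02 f [ 2.8 -3.4  2.4] yaw 1.826 w 0.0005
```

```bash
python3 -m crank '[[[-0.6,0,0],0],[[-0.6,0,0],0],[[0,0,0],0],[[0,0,0],0]]'>/dev/null; python3 k.py
python3 -m crank '[[[0.3,0,0],0],[[0.3,0,0],0],[[0.3,0,0],0],[[0.2,0,0],0],[[0.1,0,0],0],[[0,0,0],0]]'>/dev/null; python3 k.py
cat > n.py <<'E'
from h import *
import sys
p=[.565,-.012,1.827]
a=vision.camera("scene")[:,:,::-1]; b=vision.camera("side")[:,:,::-1]
cv2.imwrite(f"pics/sc{sys.argv[1]}.png",a);cv2.imwrite(f"pics/sd{sys.argv[1]}.png",b)
for n,im in (("scene",a),("side",b)):
    H=cv2.cvtColor(im,cv2.COLOR_BGR2HSV); c=cam(n)
    lo=proj(c,W(p,[[.0,0,.05]]))[0];hi=proj(c,W(p,[[.13,0,.05]]))[0]
    m=((abs(H[...,0].astype(int)-23)<6)&(H[...,1]>110)&(H[...,2]>90)).astype(np.uint8)
    k,_,st,ce=cv2.connectedComponentsWithStats(m)
    for i in range(1,k):
        if st[i,4]>=5 and min(lo[0],hi[0])-15<ce[i][0]<max(lo[0],hi[0])+15 and min(lo[1],hi[1])-15<ce[i][1]<max(lo[1],hi[1])+15: print(n,"yellow",ce[i].round(1),st[i])
    print(n,"pred nose top mid x=27+..",{j:proj(c,W(p,[[.023+j/1e3,0,.071]]))[0].round(1).tolist() for j in (0,10,20,30,40,50)})
E
python3 n.py 4
```

```text
t 14.6 clamp x,y,z mm [-142.2   -0.   133.4] Fx -0.07 f [ 0.  -0.1 -0. ] yaw 1.826 w 0.0007
t 15.35 clamp x,y,z mm [-106.7   -0.2  133.8] Fx -3.84 f [ 1.7 -3.5  3.9] yaw 1.826 w 0.0004
scene pred nose top mid x=27+.. {0: [276.7, 200.6], 10: [277.7, 198.0], 20: [278.6, 195.5], 30: [279.6, 193.0], 40: [280.5, 190.5], 50: [281.4, 188.1]}
side yellow [241.7 206. ] [236 202  11  11  45]
side pred nose top mid x=27+.. {0: [244.1, 199.0], 10: [242.9, 201.2], 20: [241.6, 203.4], 30: [240.3, 205.6], 40: [239.0, 207.8], 50: [237.7, 210.1]}
```

```bash
python3 -m crank '[[[-0.6,0,0],0],[[-0.6,0,0],0],[[0,0,0],0],[[0,0,0],0]]'>/dev/null; python3 k.py
python3 -m crank '[[[0.3,0,0],0],[[0.2,0,0],0],[[0,0,0],0]]'>/dev/null; python3 k.py
for i in 1 2 3; do python3 -m crank '[[[0.15,0,0],0],[[0,0,0],0]]'>/dev/null; python3 k.py; done
python3 -m crank '[[[0.15,0,0],0],[[0,0,0],0]]'>/dev/null; python3 k.py
python3 -m crank '[[[0.1,0,0],0],[[0,0,0],0]]'>/dev/null; python3 k.py
```

```text
t 15.95 clamp x,y,z mm [-142.3    0.   133.3] Fx -0.35 f [-0.8 -0.6 -0. ] yaw 1.826 w 0.0004
t 16.325 clamp x,y,z mm [-127.    -0.2  134. ] Fx -1.84 f [ 1.1 -1.6  1.7] yaw 1.827 w 0.0003
t 16.575 clamp x,y,z mm [-123.5   -0.1  134. ] Fx -3.15 f [ 1.3 -2.9  3.1] yaw 1.826 w 0.0004
t 16.825 clamp x,y,z mm [-118.6   -0.1  133.8] Fx -3.52 f [ 0.5 -3.5  3.4] yaw 1.826 w 0.0002
t 17.075 clamp x,y,z mm [-113.9   -0.1  133.7] Fx -3.88 f [ 0.8 -3.8  3.3] yaw 1.826 w 0.0005
t 17.325 clamp x,y,z mm [-109.3   -0.1  133.6] Fx -3.59 f [ 1.7 -3.3  3.5] yaw 1.827 w 0.0005
t 17.575 clamp x,y,z mm [-106.5   -0.   133.6] Fx -4.09 f [ 1.1 -3.9  1.6] yaw 1.826 w -0.0001
```

```bash
python3 n.py 5; python3 - <<'E'
import cv2,numpy as np
a=cv2.imread("pics/sc5.png")[150:250,230:330];b=cv2.imread("pics/sd5.png")[160:260,200:300]
cv2.imwrite("pics/c5.png",np.hstack([cv2.resize(x,(400,400),interpolation=cv2.INTER_CUBIC) for x in (a,b)]))
E
```

```text
scene pred nose top mid x=27+.. {0: [276.7, 200.6], 10: [277.7, 198.0], 20: [278.6, 195.5], 30: [279.6, 193.0], 40: [280.5, 190.5], 50: [281.4, 188.1]}
side yellow [240.6 205.9] [236 203  11   7  30]
side pred nose top mid x=27+.. {0: [244.1, 199.0], 10: [242.9, 201.2], 20: [241.6, 203.4], 30: [240.3, 205.6], 40: [239.0, 207.8], 50: [237.7, 210.1]}
```

View pics/c5.png

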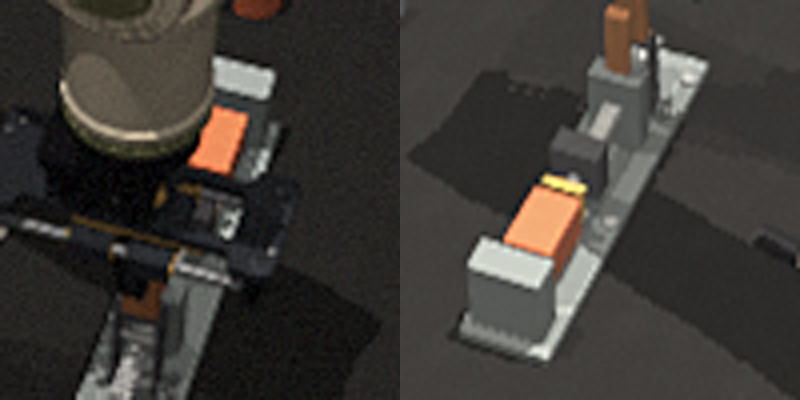

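In the side view the nose strip at crop (563,185) is just touching the brick, with the jaw at about 36 mm. The brick has about 10 mm left to the anvil. Fourth stroke, watching the force.

```bash
python3 -m crank '[[[-0.6,0,0],0],[[-0.6,0,0],0],[[0,0,0],0],[[0,0,0],0]]'>/dev/null; python3 k.py
python3 -m crank '[[[0.3,0,0],0],[[0.2,0,0],0],[[0,0,0],0]]'>/dev/null; python3 k.py
for i in 1 2 3 4; do python3 -m crank '[[[0.13,0,0],0],[[0,0,0],0]]'>/dev/null; python3 k.py; done
python3 -m crank '[[[0.1,0,0],0],[[0,0,0],0]]'>/dev/null; python3 k.py
python3 -m crank '[[[0.1,0,0],0],[[0,0,0],0]]'>/dev/null; python3 k.py; python3 n.py 6 | grep yel
```

```text
t 18.175 clamp x,y,z mm [-142.3   -0.   133.4] Fx 0.06 f [ 0.9  0.3 -0.2] yaw 1.826 w 0.0003
t 18.55 clamp x,y,z mm [-127.    -0.2  134. ] Fx -1.29 f [ 0.4 -1.2  0.7] yaw 1.827 w 0.0004
t 18.8 clamp x,y,z mm [-124.2   -0.2  134. ] Fx -2.76 f [ 1.9 -2.4  3. ] yaw 1.826 w 0.0004
t 19.05 clamp x,y,z mm [-119.9   -0.1  133.8] Fx -3.53 f [ 1.4 -3.3  2.7] yaw 1.826 w 0.0004
t 19.3 clamp x,y,z mm [-115.8   -0.1  133.7] Fx -3.81 f [ 0.6 -3.8  3.1] yaw 1.826 w 0.0002
t 19.55 clamp x,y,z mm [-111.8   -0.1  133.7] Fx -4.08 f [ 1.2 -3.9  3. ] yaw 1.826 w 0.0002
t 19.8 clamp x,y,z mm [-108.9   -0.1  133.6] Fx -2.41 f [ 1.8 -2.   2.7] yaw 1.826 w 0.0008
t 20.05 clamp x,y,z mm [-105.9    0.   133.5] Fx -3.61 f [ 1.8 -3.3  2. ] yaw 1.826 w 0.0002
side yellow [239.4 206.8] [235 205  11   5  21]
```

```bash
python3 -m crank '[[[-0.6,0,0],0],[[-0.6,0,0],0],[[0,0,0],0],[[0,0,0],0]]'>/dev/null; python3 k.py
python3 -m crank '[[[0.3,0,0],0],[[0.2,0,0],0],[[0,0,0],0]]'>/dev/null; python3 k.py
for i in 1 2 3 4 5; do python3 -m crank '[[[0.1,0,0],0],[[0,0,0],0]]'>/dev/null; python3 k.py; done; python3 n.py 7 | grep yel
```

```text
t 20.65 clamp x,y,z mm [-141.6   -0.   133.4] Fx -0.32 f [ 0.3 -0.2  0.2] yaw 1.826 w 0.0001
t 21.025 clamp x,y,z mm [-126.4   -0.2  134. ] Fx -2.08 f [ 1.4 -1.8  0.3] yaw 1.827 w 0.0009
t 21.275 clamp x,y,z mm [-124.4   -0.1  133.9] Fx -2.68 f [ 1.7 -2.3  3.5] yaw 1.826 w 0.0005
t 21.525 clamp x,y,z mm [-121.4   -0.1  133.9] Fx -5.18 f [ 2.6 -4.7  3.1] yaw 1.826 w 0.0001
t 21.775 clamp x,y,z mm [-118.    -0.1  133.7] Fx -4.15 f [ 1.5 -3.9  3.5] yaw 1.826 w 0.0004
t 22.025 clamp x,y,z mm [-115.    -0.1  133.7] Fx -3.66 f [ 1.1 -3.5  3.9] yaw 1.826 w 0.0004
t 22.275 clamp x,y,z mm [-112.1   -0.1  133.8] Fx -3.39 f [ 1.3 -3.2  2.7] yaw 1.826 w 0.0005
scene yellow [280.5 192.6] [276 191  10   5  24]
side yellow [239.  207.4] [235 205  10   6  21]
```

```bash
for i in 1 2 3; do python3 -m crank '[[[0.08,0,0],0],[[0,0,0],0]]'>/dev/null; python3 k.py; done; python3 n.py 8 | grep yel; python3 - <<'E'
import cv2,numpy as np
b=cv2.imread("pics/sd8.png")[185:235,210:260];a=cv2.imread("pics/sd5.png")[185:235,210:260]
cv2.imwrite("pics/c8.png",np.hstack([cv2.resize(x,(400,400),interpolation=cv2.INTER_CUBIC) for x in (a,b)]))
E
```

```text
t 22.625 clamp x,y,z mm [-109.7   -0.   133.6] Fx -4.27 f [ 1.7 -4.   4.4] yaw 1.826 w 0.0004
t 22.875 clamp x,y,z mm [-107.3   -0.   133.6] Fx -3.99 f [ 1.4 -3.8  2. ] yaw 1.826 w 0.0002
t 23.125 clamp x,y,z mm [-105.    -0.   133.5] Fx -4.7 f [ 2.8 -4.1  1.9] yaw 1.826 w 0.0006
scene yellow [280.7 191.5] [276 190  11   4  19]
side yellow [239.  208.1] [234 206  11   5  22]
```

View pics/c8.png

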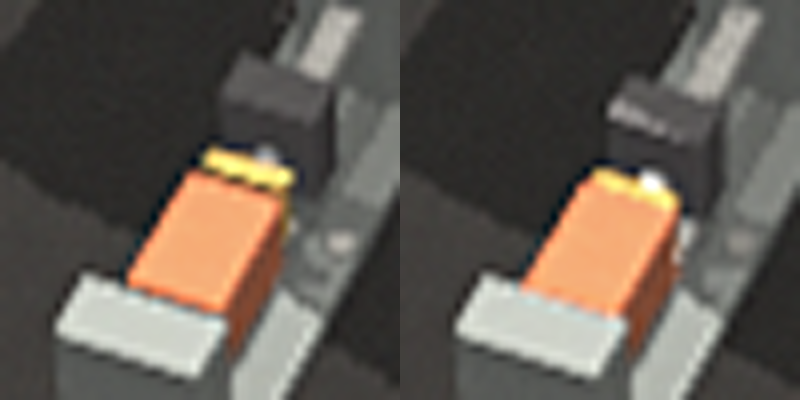

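The jaw now touches the brick, having moved about 12 mm over the two strokes. I had been stopping about 4 mm short of a full squeeze, so I'll finish this stroke and start the next.

```bash
for i in 1 2; do python3 -m crank '[[[0.07,0,0],0],[[0,0,0],0]]'>/dev/null; python3 k.py; done; 
python3 -m crank '[[[-0.7,0,0],0],[[-0.65,0,0],0],[[0,0,0],0],[[0,0,0],0]]'>/dev/null; python3 k.py
python3 -m crank '[[[0.3,0,0],0],[[0.2,0,0],0],[[0,0,0],0]]'>/dev/null; python3 k.py
for i in 1 2 3 4; do python3 -m crank '[[[0.1,0,0],0],[[0,0,0],0]]'>/dev/null; python3 k.py; done; python3 n.py 9 | grep yel
```

```text
t 23.475 clamp x,y,z mm [-102.9    0.   133.5] Fx -4.0 f [ 2.4 -3.5  1. ] yaw 1.826 w 0.0005
t 23.725 clamp x,y,z mm [-101.1    0.1  133.3] Fx -5.17 f [ 3.5 -4.4 -0.8] yaw 1.826 w 0.0007
t 24.225 clamp x,y,z mm [-140.7    0.   133.4] Fx -0.15 f [1.  0.1 0.1] yaw 1.826 w -0.0
t 24.6 clamp x,y,z mm [-125.8   -0.2  134.2] Fx -3.69 f [ 0.6 -3.7  2.7] yaw 1.827 w 0.0004
t 24.85 clamp x,y,z mm [-123.4   -0.2  133.9] Fx -3.99 f [ 1.6 -3.7  2.5] yaw 1.826 w 0.0007
t 25.1 clamp x,y,z mm [-120.3   -0.1  133.8] Fx -3.39 f [ 0.6 -3.4  3.6] yaw 1.826 w 0.0007
t 25.35 clamp x,y,z mm [-117.3   -0.1  133.7] Fx -4.16 f [ 1.8 -3.8  3.7] yaw 1.826 w 0.0006
t 25.6 clamp x,y,z mm [-114.4   -0.1  133.8] Fx -3.85 f [ 1.5 -3.6  4.5] yaw 1.826 w 0.0003
scene yellow [282.  190.4] [278 189   9   4  21]
side yellow [237.9 209.7] [233 208  11   5  21]
```

```bash
for i in 1 2 3 4; do python3 -m crank '[[[0.08,0,0],0],[[0,0,0],0]]'>/dev/null; python3 k.py; python3 n.py 1$i | grep yel;  done
```

```text
t 25.95 clamp x,y,z mm [-112.2   -0.1  133.7] Fx -5.11 f [ 2.  -4.8  4.3] yaw 1.826 w 0.0004
scene yellow [282.  190.4] [278 189   9   4  21]
side yellow [235.7 209. ] [233 208   6   3  13]
side yellow [241.8 210.8] [240 210   4   3   8]
t 26.3 clamp x,y,z mm [-110.    -0.1  133.7] Fx -5.6 f [ 2.8 -5.   4.6] yaw 1.826 w 0.0006
scene yellow [281.7 190.4] [277 189  10   4  22]
side yellow [235.7 209. ] [233 208   6   3  13]
side yellow [241.8 210.8] [240 210   4   3   8]
t 26.65 clamp x,y,z mm [-107.7   -0.1  133.7] Fx -6.32 f [ 3.3 -5.7  3.4] yaw 1.826 w 0.0003
scene yellow [281.4 190.2] [277 188  10   5  23]
side yellow [235.7 209. ] [233 208   6   3  13]
side yellow [241.6 210.7] [240 210   4   3   9]
t 27.0 clamp x,y,z mm [-105.4   -0.1  133.6] Fx -6.3 f [ 3.4 -5.6  3.1] yaw 1.825 w 0.0007
scene yellow [281.4 190.2] [277 188  10   5  24]
side yellow [238.3 209.7] [233 208  11   5  23]
```

The nose has been stationary since clamp x of about -113 mm, so the brick is against the anvil. The force has risen from 4 to 6.3 N, which puts compression at about 3.7 mm. Pressing on a little.

```bash
for i in 1 2; do python3 -m crank '[[[0.07,0,0],0],[[0,0,0],0],[[0,0,0],0]]'>/dev/null; python3 k.py; python3 k.py;  done
python3 n.py 20 | grep yel
python3 - <<'E'
import cv2,numpy as np
# jaw shift between side frames 11 (near contact) and 20, by template/phase correlation on the jaw block and on the brick
g=lambda n: cv2.cvtColor(cv2.imread(f"pics/sd{n}.png"),cv2.COLOR_BGR2GRAY)
from h import *
p=[.565,-.012,1.827]; c=cam("side")
x,y=proj(c,W(p,[[.02+.045,0,.084]]))[0].round().astype(int); print(x,y)
for nm,(X,Y) in {"jaw":(x,y),"brick":(x-6,y+16)}.items():
  for n in (9,11,13,14,20):
    T=cv2.resize(g(9)[Y-7:Y+5,X-9:X+10],None,fx=8,fy=8,interpolation=3); S=cv2.resize(g(n)[Y-13:Y+11,X-15:X+16],None,fx=8,fy=8,interpolation=3)
    m=cv2.matchTemplate(S,T,cv2.TM_CCOEFF_NORMED); _,v,_,l=cv2.minMaxLoc(m); print(nm,n,round(v,3),(np.array(l)/8-6))
E
```

```text
t 27.475 clamp x,y,z mm [-103.5   -0.1  133.5] Fx -7.13 f [ 3.  -6.6  1.6] yaw 1.825 w 0.0003
t 27.475 clamp x,y,z mm [-103.5   -0.1  133.5] Fx -7.13 f [ 3.  -6.6  1.6] yaw 1.825 w 0.0003
t 27.85 clamp x,y,z mm [-101.5   -0.   133.4] Fx -6.38 f [ 3.9 -5.6  1. ] yaw 1.825 w 0.0003
t 27.85 clamp x,y,z mm [-101.5   -0.   133.4] Fx -6.38 f [ 3.9 -5.6  1. ] yaw 1.825 w 0.0003
scene yellow [281.4 190.1] [277 188  10   5  23]
side yellow [238.2 209.7] [233 208  11   5  24]
239 206
jaw 9 1.0 [0. 0.]
jaw 11 0.992 [0. 0.]
jaw 13 0.935 [0. 0.]
jaw 14 0.903 [0. 0.]
jaw 20 0.857 [0. 0.]
brick 9 1.0 [0. 0.]
brick 11 1.0 [0. 0.]
brick 13 1.0 [0. 0.]
brick 14 1.0 [0. 0.]
brick 20 0.999 [0. 0.]
```

```bash
for i in 1 2 3 4 5 6; do python3 -m crank '[[[0,0,0],0]]'>/dev/null; python3 k.py|cut -c1-75; done
python3 - <<'E'
import cv2,numpy as np
from h import *
g=lambda n: cv2.cvtColor(cv2.imread(f"pics/sd{n}.png"),cv2.COLOR_BGR2GRAY)
p=[.565,-.012,1.827]; c=cam("side"); 
a,b=proj(c,W(p,[[.03,0,.086],[.04,0,.086]])); print("px per 10mm",b-a)
X,Y=242,202
for n in (8,9,11,12,13,14,20):
    T=cv2.resize(g(9)[Y-5:Y+4,X-6:X+8],None,fx=8,fy=8,interpolation=3); S=cv2.resize(g(n)[Y-9:Y+8,X-10:X+12],None,fx=8,fy=8,interpolation=3)
    m=cv2.matchTemplate(S,T,cv2.TM_CCOEFF_NORMED); _,v,_,l=cv2.minMaxLoc(m); print(n,round(v,3),(np.array(l)/8-4))
f=lambda n: cv2.resize(cv2.imread(f"pics/sd{n}.png")[185:220,225:260],(400,400),interpolation=3)
cv2.imwrite("pics/c20.png",np.hstack([f(9),f(20)]))
E
```

```text
t 28.075 clamp x,y,z mm [-101.6   -0.   133.4] Fx -7.64 f [ 4.1 -6.8  0.5] 
t 28.2 clamp x,y,z mm [-101.5   -0.   133.4] Fx -7.9 f [ 4.1 -7.1  1.8] yaw
t 28.325 clamp x,y,z mm [-101.6   -0.   133.4] Fx -7.41 f [ 3.8 -6.7  0.2] 
t 28.45 clamp x,y,z mm [-101.5   -0.   133.4] Fx -7.73 f [ 4.5 -6.8  2.2] y
t 28.575 clamp x,y,z mm [-101.5    0.   133.4] Fx -6.77 f [ 4.1 -5.9  1.3] 
t 28.7 clamp x,y,z mm [-101.5   -0.   133.4] Fx -7.6 f [ 4.3 -6.7  1. ] yaw
px per 10mm [-1.2695  2.1902]
8 0.775 [ 1. -1.]
9 1.0 [0. 0.]
11 0.964 [0. 0.]
12 0.891 [0. 0.]
13 0.91 [0. 1.]
14 0.914 [-1.  1.]
20 0.915 [-1.  1.]
```

View pics/c20.png

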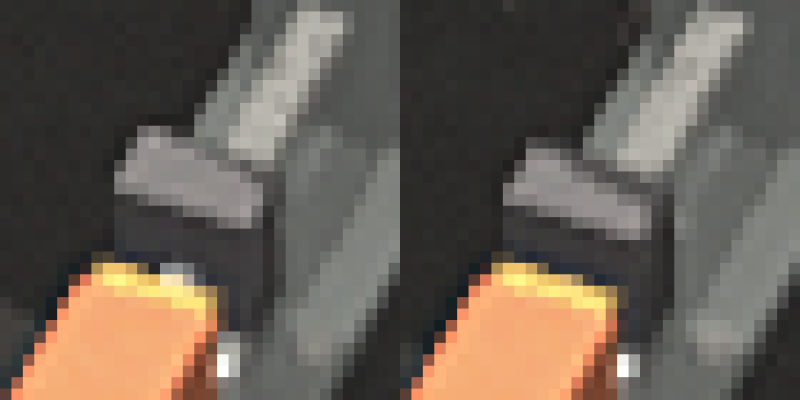

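The jaw has moved about 5.5 mm relative to the stationary nose and brick, and the force is about 7.5 N. Compression is therefore about 5 mm. I'll push slightly further for margin.

```bash
python3 -m crank '[[[0.07,0,0],0],[[0,0,0],0]]'>/dev/null;for i in 1 2 3 4 5; do python3 -m crank '[[[0,0,0],0]]'>/dev/null; python3 k.py|cut -c1-75; done
```

```text
t 29.075 clamp x,y,z mm [-100.6    0.   133.5] Fx -10.62 f [ 5.5 -9.5 -0.7]
t 29.2 clamp x,y,z mm [-100.6    0.   133.4] Fx -10.46 f [ 5.1 -9.5 -0.4] y
t 29.325 clamp x,y,z mm [-100.7    0.   133.5] Fx -10.42 f [ 5.6 -9.3  0.9]
t 29.45 clamp x,y,z mm [-100.7    0.1  133.4] Fx -10.77 f [ 5.3 -9.8  0.3] 
t 29.575 clamp x,y,z mm [-100.6    0.   133.4] Fx -11.07 f [ 6.3 -9.8 -0.3]
```

The trigger stop is at about -101 mm, so this stroke is limited to about 5.3 mm. I'll take one more stroke to get closer to half way.

```bash
python3 -m crank '[[[-0.7,0,0],0],[[-0.65,0,0],0],[[0,0,0],0],[[0,0,0],0]]'>/dev/null; python3 k.py
python3 -m crank '[[[0.3,0,0],0],[[0.2,0,0],0],[[0,0,0],0]]'>/dev/null; python3 k.py; python3 n.py 30|grep yel
for i in 1 2 3; do python3 -m crank '[[[0.08,0,0],0],[[0,0,0],0]]'>/dev/null; python3 k.py|cut -c1-75;python3 -m crank '[[[0,0,0],0]]'>/dev/null; python3 k.py|cut -c1-75; done
```

```text
t 30.075 clamp x,y,z mm [-138.4    0.3  133.2] Fx -1.48 f [-0.2 -1.6 -1.7] yaw 1.826 w 0.0006
t 30.45 clamp x,y,z mm [-123.8   -0.   134.5] Fx -4.27 f [-1.4 -4.8  3.3] yaw 1.826 w 0.0001
scene yellow [281.8 190.3] [278 188   9   5  22]
side yellow [235.7 209. ] [233 208   6   3  13]
side yellow [241.6 210.7] [240 210   4   3   9]
t 30.8 clamp x,y,z mm [-122.    -0.   134.5] Fx -6.36 f [-1.7 -7.   4.3] ya
t 30.925 clamp x,y,z mm [-122.1   -0.1  134.5] Fx -6.0 f [ 0.2 -6.2  4.7] y
t 31.175 clamp x,y,z mm [-119.8   -0.1  134.6] Fx -7.25 f [ 0.5 -7.4  4. ] 
t 31.3 clamp x,y,z mm [-119.9   -0.1  134.6] Fx -5.29 f [-0.7 -5.7  4.6] ya
t 31.55 clamp x,y,z mm [-117.6   -0.1  134.7] Fx -6.24 f [-0.1 -6.5  5. ] y
t 31.675 clamp x,y,z mm [-117.7   -0.1  134.7] Fx -6.31 f [ 0.5 -6.4  5.1]
```

```bash
cat > e.py <<'E'
from h import *
import sys
b=vision.camera("side")[:,:,::-1]; cv2.imwrite(f"pics/sd{sys.argv[1]}.png",b)
g=lambda n: cv2.cvtColor(cv2.imread(f"pics/sd{n}.png"),cv2.COLOR_BGR2GRAY)[180:225,220:265].astype(np.float32)
mask=np.zeros((45,45),np.uint8); mask[14:26,13:27]=255   # jaw block: cols 233-247, rows 194-206
for n in ("9","11","12","13","14","20","30",sys.argv[1]):
    M=np.eye(2,3,dtype=np.float32)
    try: cc,M=cv2.findTransformECC(g("9"),g(n),M,cv2.MOTION_TRANSLATION,(3,200,1e-6),mask,3); t=M[:,2]; d=np.array([-1.27,2.19])/10; print(n,round(cc,3),t,"mm",round(t@d/(d@d),2))
    except cv2.error as x: print(n,"fail")
E
python3 e.py 31; for i in 1 2 3 4; do python3 -m crank '[[[0,0,0],0]]'>/dev/null; python3 k.py|cut -c1-75; done
```

```text
9 1.0 [0. 0.] mm -0.0
11 0.988 [-0.4954  0.1664] mm 1.55
12 0.982 [-0.7144  0.3273] mm 2.53
13 0.983 [-0.6971  0.7745] mm 4.03
14 0.982 [-0.8978  0.9886] mm 5.16
20 0.973 [-1.4293  1.2778] mm 7.2
30 0.972 [-0.5633  0.6501] mm 3.34
31 0.984 [-0.6797  0.9773] mm 4.69
t 31.85 clamp x,y,z mm [-117.7   -0.1  134.7] Fx -6.48 f [-0.3 -6.8  4.7] y
t 31.975 clamp x,y,z mm [-117.7   -0.1  134.7] Fx -7.53 f [-0.9 -8.   5.8] 
t 32.1 clamp x,y,z mm [-117.7   -0.1  134.7] Fx -7.44 f [-1.2 -8.   4.7] ya
t 32.225 clamp x,y,z mm [-117.7   -0.1  134.7] Fx -7.07 f [-0.3 -7.4  5. ]
```

Sub-pixel tracking of the jaw puts compression at about 3.7 mm here. I need about 3.2 mm more, which is about 7 mm of paddle travel.

```bash
python3 -m crank '[[[0.08,0,0],0],[[0.08,0,0],0],[[0,0,0],0]]'>/dev/null; python3 k.py|cut -c1-75; python3 -m crank '[[[0.08,0,0],0],[[0,0,0],0],[[0,0,0],0]]'>/dev/null; for i in 1 2 3 4 5; do python3 -m crank '[[[0,0,0],0]]'>/dev/null; python3 k.py|cut -c1-75; done; python3 e.py 32|tail -1
```

```text
t 32.6 clamp x,y,z mm [-113.1   -0.1  134.7] Fx -8.61 f [ 1.1 -8.6  3.9] ya
t 33.1 clamp x,y,z mm [-110.9   -0.1  134.7] Fx -6.97 f [-0.1 -7.2  5.5] ya
t 33.225 clamp x,y,z mm [-110.9   -0.1  134.7] Fx -7.42 f [ 0.7 -7.5  4.7] 
t 33.35 clamp x,y,z mm [-110.9   -0.1  134.7] Fx -8.28 f [ 0.3 -8.5  5.5] y
t 33.475 clamp x,y,z mm [-110.9   -0.1  134.8] Fx -7.98 f [-0.1 -8.3  5.1] 
t 33.6 clamp x,y,z mm [-110.9   -0.1  134.7] Fx -7.61 f [-0.5 -8.   4.9] ya
32 0.983 [-1.1412  1.4461] mm 7.2
```

```bash
python3 -m crank '[[[0.1,0,0],0],[[0,0,0],0],[[0,0,0],0]]'>/dev/null; for i in 1 2 3 4 5; do python3 -m crank '[[[0,0,0],0]]'>/dev/null; python3 k.py|cut -c1-75; done; python3 e.py 33|tail -1; python3 n.py 34|grep yel
```

```text
t 34.15 clamp x,y,z mm [-108.    -0.1  134.7] Fx -7.91 f [ 0.1 -8.2  5.5] y
t 34.275 clamp x,y,z mm [-108.    -0.1  134.7] Fx -8.23 f [ 0.4 -8.4  4.9] 
t 34.4 clamp x,y,z mm [-108.    -0.1  134.7] Fx -8.8 f [ 0.5 -9.   4.2] yaw
t 34.525 clamp x,y,z mm [-108.    -0.1  134.7] Fx -8.36 f [ 0.3 -8.6  4.8] 
t 34.65 clamp x,y,z mm [-108.    -0.1  134.7] Fx -8.57 f [ 0.2 -8.8  4.4] y
33 0.986 [-0.9667  1.6735] mm 7.63
scene yellow [281.8 189.7] [278 188   9   4  12]
scene yellow [272.4 215. ] [272 213   2   5   5]
side yellow [238.2 209.6] [233 208  11   5  25]
```

Force is steady at about 8.4 N, compression is about 6.5-7 mm, and the brick is stationary against the anvil. Handing in while holding.

```bash
python3 -c "
from bench import r
print(r.close_job())"
```

```text
the job is handed in; nothing more can be done
None
```

I laid the brick on the bed and clamped it against the anvil, with the nose pressed in an estimated 6.5–7 mm (from jaw tracking and push force). I handed the job in at about 35 s with the fingers still holding the trigger; no verdict was returned.

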